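# Uncap the lens meter for cleaning

### The arm

A 6-joint arm with a two-finger parallel gripper is mounted at the origin on the work surface. World frame = base frame: x ahead of the robot, y to its left, z up, the work surface at z = 0. Lengths are in m, angles in rad, forces in N, time in s.
With the tool pointing down it reaches from about 0.325 to 0.775 m from the base axis. Payload 5.5 kg.
Tool frame: the origin (TCP) lies between the finger pads; the fingertips stand robot.tip_extent ahead of it and the grasp point (between the pads) lies 11 mm behind it (robot.tip_extent is the distance from the TCP to the fingertips, in m); z points along the fingers, y is the line along which they close (so a half turn about z gives the same grasp; the last joint's range is limited). The gripper opens to 88 mm and grips with 3 to 60 N. Pads are 20 mm wide; open, the fingers measure 115 mm over their backs; the gripper's body (75 mm by 178 mm) begins 61 mm behind the grasp point.
Start: joints at [1.184, 0.091, 1.231, -0, 1.82, -0.057], TCP at [0.194, 0.568, 0.231] pointing down, gripper open.
Joint ranges: [-2.87, 2.87], [-0.86, 2.18], [0.17, 2.46], [-1.51, 4.65], [0.06, 2.69], [-2.65, 2.65]. Speed limits (rad/s): [2.57, 2.57, 3.01, 3.14, 3.14, 3.14].

### API

Orientations are given as a unit quaternion [x, y, z, w].
In Python, from cell import status, viewer, ticket, robot gives the robot as it stands.
- The arm moves only by the tool send_rows, never from a script. Its argument "steps" is a list of rows, each a list of 2 entries, a list of its own where there are three numbers: the shift along the tool's x, y, z in cm, then the turn about the tool's z in rad. A call has 1 to 10 rows; each row is the pose to reach, as a shift and turn from the pose commanded when the call began, along the tool's axes at that moment; what a row does not reach only later rows make up. A row lasts 1/12 s, in which the tool goes at most 41.7 mm and 7.16 degrees, less where a joint would pass 70% of its speed; a pose out of reach is approached as far as the arm can. A call with a gripper value outside its range is refused whole. "gripper" is the opening, from -1 (shut) to 1 (fully open), set as the call begins (left out, the last holds). The fingers move at their own pace and stop on an object; "force" is the grip in N (left out, the last holds). Time passes only in rows, so rows that repeat a pose let the fingers close. It gives the time, the measured TCP pose, the force, the opening and the grip force at its end, in the units of the state.
- status.get_state(): the state, without advancing time (a new reading comes with each control period).
- viewer.capture(name): name is "side" or "top"; returns a dict with "frame" (384x512x3 uint8, red, green, blue), "depth" (384x512 float32, m along the optical axis (not along the pixel's ray), 0 where there is no reading), "fov_y" (degrees; the focal length in pixels is half the picture's height over the tangent of half this angle, whatever the lens; pixels are square), "cx", "cy" (the principal point, pixels), "xyz" and "rotation" of the camera in the world. Camera axes: x right, y up, looking along -z (the intrinsics and any distortion apply to the point x, -y, -z); pixel columns grow to the right and rows downward; lengths in m; the calibration is good to about 2 mm. A picture is of the moment at which its call begins.
- ticket.sign_off(): hands the job in; it is judged then, once.
The state is a dict: "time": time; "joint_positions": joint angles; "joint_vel": joint speeds; "effort": joint torques, N m; "ee_pos": TCP position; "ee_rot": TCP orientation; "force": force on the tool from outside, world axes, zero at the start; "torque": the same for the moment, N m; "opening": finger opening in m; "finger_force": force on a finger pad.
Only numpy, scipy, OpenCV 4.12 (cv2) and the standard library are available. Lean on these libraries where they do the work, as an engineer would, in place of code of your own. Each camera call takes 0.05 s, during which the arm holds its last target. There are 200 camera calls.

### The job

We are about to clean the lens meter's optic: first stand the fallen lens-spray bottle upright on the bench and let go of it, then take the ribbed black screw cap off the meter's pedestal. Nobody remembers whether its coarse thread is right- or left-handed, so feel out by trying which way loosens it (one way, then the other if it stops at once), unscrew it and lift it off. Finish still holding the cap in the gripper, level and about 10 cm above the pedestal, touching nothing else, with the bottle still standing and the other things left where they are.

Things in the scene. Friction and masses are not known exactly. Their poses are not given: they have to be found in the camera images.
- bottle: Blue lens-spray bottle, white band: square body 40 x 40 x 95 mm, then a round white spray head 30 mm wide, tip at 130 mm. 0.11 to 0.22 kg, mostly the body. Origin: centre of its flat base; z runs along it to the head. Starts lying on a flat side (axis 20 mm above the bench, its y axis level), head pointing roughly away from the robot. Upright: z up, origin at bench height
- cap: Ribbed black screw cap, a round cup open downwards, flat closed top: 50 mm outer diameter, 42 mm high, 40 to 80 g; white radial line along its x axis on top. Origin: centre of its lower rim, z up. Starts screwed home, rim 1 mm above the pedestal (top 143 mm above the bench). Inside, three lugs run under a coarse thread on a fixed neck whose hand differs between episodes and cannot be seen
- seat (a point): Centre of the pedestal's top (75 mm square), 100 mm above the bench, on the axis of cap and neck (neck 30 mm tall). The thread: turned the wrong way the cap stops hard within 0.15 rad; the right way it runs nearly freely, can be lifted straight off once turned 0.9 to 1.25 rad from its start and stops hard at about 1.3 rad. Turning alone does not raise it; outside that window it will not lift
- machine: Cream lens meter, fixed to the bench. Origin on the bench right under the pedestal's axis. A base plate 170 x 440 x 24 mm (its y from -70 to 370 mm) carries the pedestal and, 160 to 360 mm from the pedestal along the machine's y axis, a console 210 mm tall (x from about -80 to 95 mm) with a screen
- glasses_case: Bystander: red spectacle case, 62 x 165 x 36 mm, long along its y, loose; leave it where it is. Origin at the centre of its underside
- screw_pot: Bystander: small clear pot with a green lid, 44 mm diameter, 45 mm tall, loose; leave it where it is. Origin at the centre of its underside
- screwdriver: Bystander: yellow-handled screwdriver 150 mm long lying on the bench along its x axis; leave it where it is
Mind the look-alikes: they are no part of the job. What is meant by the bottle is not green or turquoise, and is the larger of those in its own colour.

How it is judged:
On the way, in this order (a step that is already met when the one before it is completed fails the run):
1. the bottle stands upright on the bench, let go (angle between bottle's own z axis and vertical below 0.12 rad and height (world z) of bottle between -0.01 and 0.01 m and linear speed of bottle below 0.03 m/s and contact force between the fingers and bottle below 0.2 N), for 0.3 s.
2. the cap is off its neck, held by the fingers at least 50 mm above the pedestal's top (z of cap in the frame of seat above 0.05 m and contact force between the fingers and cap above 1 N), for 0.2 s.
At the end, for the whole second after the job is handed in: The bottle stands upright (within 0.12 rad) on the bench, untouched by the fingers and at rest. The cap is held still between the fingers (over 1 N), its rim at least 50 mm above the pedestal's top, level within 0.3 rad, touching neither the machine nor the bottle (all of step 1 and all of step 2 and angle between cap's own z axis and vertical below 0.3 rad and linear speed of cap below 0.05 m/s and contact force between cap and machine below 0.2 N and contact force between cap and bottle below 0.2 N); the arm keeps its last pose, push and grip.
It fails at once if the spectacle case is shifted by more than 40 mm (distance of glasses_case from where it was at the start of the episode above 0.04 m).
It fails at once if the screw pot is shifted by more than 40 mm (distance of screw_pot from where it was at the start of the episode above 0.04 m).
It fails at once if the screwdriver is shifted by more than 40 mm (distance of screwdriver from where it was at the start of the episode above 0.04 m).
It also fails if it takes over 64 s, if anything falls off the work surface, if the arm or the gripper's body presses on something with over 40 N, if the wrist force passes 120 N, or if a joint passes its speed limit or range.

## Working session

There is one attempt and no reset: what is moved stays moved. The work goes in short steps, Python scripts to look and compute and a tool call to move; the robot and the scene stay as the last step left them, time stands still between calls to the robot, and variables do not carry over. Pictures are saved under pics/ and viewed, at most 10 in all, crops included, and the job is handed in when it is done.

Besides the shell and the picture viewer there is one more tool, called after "Emit:" by a JSON object that holds its "method" and its "body". send_rows: Moves the arm, as the interface text tells. Its arguments: {"type":"object","properties":{"steps":{"type":"array","items":{"type":"array"}},"gripper":{"type":"number"},"force":{"type":"number"}},"required":["steps"]}

```bash
mkdir -p pics; ls; cat > h.py <<'E'
import numpy as np, cv2
from cell import status, viewer, ticket, robot
def cap(n,save=None):
    c=viewer.capture(n)
    if save: cv2.imwrite('pics/'+save,c['frame'][:,:,::-1])
    np.savez('last_'+n,**c)
    return c
def f(c): return c['frame'].shape[0]/2/np.tan(np.radians(c['fov_y'])/2)
def R(c):
    r=np.array(c['rotation'],float)
    from scipy.spatial.transform import Rotation
    return r if r.shape==(3,3) else Rotation.from_quat(r).as_matrix()
def ray(c,u,v):
    d=np.array([(u-c['cx'])/f(c),-(v-c['cy'])/f(c),-1.]); return np.array(c['xyz']),R(c)@d
def plane(c,u,v,z):
    o,d=ray(c,u,v); return o+d*(z-o[2])/d[2]
def cloud(c):
    v,u=np.mgrid[:384,:512]; d=c['depth']
    p=np.stack([(u-c['cx'])/f(c)*d,-(v-c['cy'])/f(c)*d,-d],-1)
    return p@R(c).T+np.array(c['xyz'])
E
python3 - <<'E'
from h import *
for n in('side','top'):
    c=cap(n,n+'0.png'); print({k:v for k,v in c.items() if k not in('frame','depth')})
print(status.get_state()); print(robot.tip_extent, [x for x in dir(robot) if x[0]!='_'])
E
```

```text
pics
{'fov_y': 54.8889881497905, 'cx': 259.18710018705144, 'cy': 183.0360995157046, 'xyz': array([ 0.38822142, -0.72765995,  0.66864964]), 'rotation': array([ 0.37123983, -0.06771285, -0.14916229,  0.91397296])}
{'fov_y': 51.62763388524253, 'cx': 254.1267482831802, 'cy': 187.84002363010362, 'xyz': array([ 0.37286381, -0.16465683,  0.97326349]), 'rotation': array([-0.07153829,  0.08001583,  0.73767402, -0.66657092])}
{'time': 0.1, 'joint_positions': array([ 1.18432199e+00,  9.18050967e-02,  1.23173353e+00, -1.49554583e-05,
        1.81978563e+00, -5.67329937e-02]), 'joint_vel': array([ 0.00106815, -0.0025167 , -0.00107572, -0.0001581 , -0.00242961,
       -0.00034681]), 'effort': array([ 1.11593035e-03, -4.47858667e+01, -4.07569385e+01,  6.99455570e-02,
        2.85406649e-02, -8.83657981e-05]), 'ee_pos': array([0.19421426, 0.56744632, 0.22962507]), 'ee_rot': array([ 1.64126509e-01,  9.86438918e-01, -8.46222997e-04, -1.83226905e-04]), 'force': array([-0.23271392,  0.29616491, -0.98310653]), 'torque': array([-0.01008799, -0.05938573,  0.03478705]), 'finger_force': 0.0, 'opening': 0.08795780322048777}
0.008 ['MotionError', 'tip_extent']
```

View pics/side0.png

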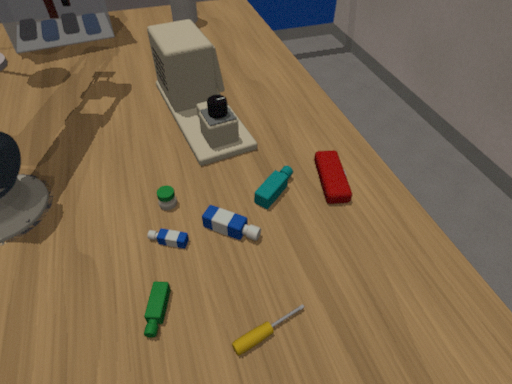

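View pics/top0.png

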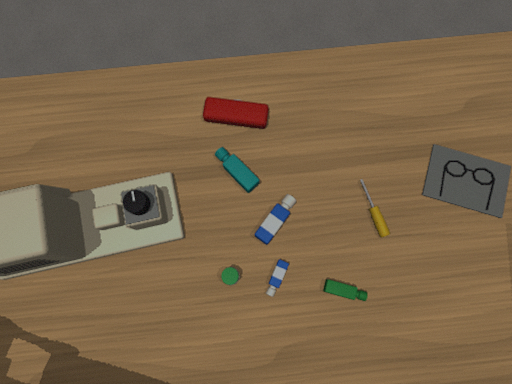

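The side view shows the blue and white bottle at (230,222) with its head towards (252,231), and the cap at (217,107). In the top view the bottle is at (275,219), with its head at (289,201), and the cap is at (137,203).

```bash
cat > m.py <<'E'
from h import *
def blob(c,lo,hi,roi):
    h=cv2.cvtColor(c['frame'],cv2.COLOR_RGB2HSV); m=cv2.inRange(h,lo,hi)
    k=np.zeros_like(m); x0,y0,x1,y1=roi; k[y0:y1,x0:x1]=m[y0:y1,x0:x1]; return k
E
python3 - <<'E'
from m import *
C={n:dict(np.load(f'last_{n}.npz')) for n in('side','top')}
P={n:cloud(C[n]) for n in C}
def rep(name,n,m):
    p=P[n][(m>0)&(C[n]['depth']>0)]; q=np.argwhere(m); 
    print(name,n,len(q),'px',q.mean(0)[::-1].round(1),'mean',p.mean(0).round(3),'zpct',np.percentile(p[:,2],[5,50,95]).round(3),
     'min',np.percentile(p,2,0).round(3),'max',np.percentile(p,98,0).round(3))
    return p
B={'top':(245,190,300,248),'side':(195,200,265,245)}
for n in C:
    p=rep('blue',n,blob(C[n],(105,120,50),(130,255,255),B[n]))
    w=rep('white',n,blob(C[n],(0,0,110),(180,70,255),B[n]))
    hh=rep('head',n,blob(C[n],(0,0,110),(180,70,255),{'top':(281,193,298,209),'side':(244,222,263,240)}[n]))
    a=np.vstack([p,w]); a=a[a[:,2]>.012]
    xy=a[:,:2]; r=cv2.minAreaRect(xy.astype(np.float32)*1000); print('rect mm',r, 'top z',np.percentile(a[:,2],90))
N={'teal':((82,100,40),(98,255,255),None),'red':((0,150,60),(6,255,255),None),'green':((55,120,30),(75,255,255),None),'yellow':((22,170,120),(32,255,255),None)}
for k,(lo,hi,_) in N.items(): rep(k,'top',blob(C['top'],lo,hi,(200,80,400,310)))
rep('smallblue','top',blob(C['top'],(105,120,50),(130,255,255),(260,255,295,300)))
# cap
for n,roi in(('top',(115,180,160,225)),('side',(200,90,235,122))):
    m=blob(C[n],(0,0,0),(180,255,45),roi)
    p=rep('cap',n,m); t=p[(p[:,2]>.136)&(p[:,2]<.15)]; print('captop',len(t),t.min(0),t.max(0),(t.min(0)+t.max(0))/2, np.median(t[:,2]))
    w=blob(C[n],(0,0,100),(180,90,255),roi); pp=P[n][w>0]; pp=pp[(pp[:,2]>.136)]; print('line',pp.round(3)[:12].tolist())
# pedestal
p=P['top'][170:240,100:180].reshape(-1,3); t=p[(p[:,2]>.094)&(p[:,2]<.104)]; print('ped',len(t),np.median(t[:,2]),cv2.minAreaRect(t[:,:2].astype(np.float32)*1000))
E
```

```text
blue side 532 px [225.8 222.1] mean [ 0.489 -0.231  0.032] zpct [0.01  0.038 0.04 ] min [ 0.445 -0.265  0.007] max [ 0.529 -0.185  0.04 ]
white side 458 px [233.  221.1] mean [ 0.505 -0.233  0.032] zpct [-0.002  0.037  0.04 ] min [ 0.463 -0.281 -0.003] max [ 0.55  -0.153  0.041]
head side 165 px [251.2 230.1] mean [ 0.536 -0.267  0.028] zpct [0.021 0.03  0.034] min [ 0.523 -0.283 -0.002] max [ 0.555 -0.234  0.034]
rect mm ((501.85552978515625, -233.19180297851562), (41.06636047363281, 127.93045806884766), 47.942108154296875) top z 0.03962123190873501
blue top 370 px [271.9 223.4] mean [ 0.486 -0.22   0.039] zpct [0.036 0.04  0.043] min [ 0.446 -0.258  0.025] max [ 0.527 -0.181  0.044]
white top 420 px [276.9 216. ] mean [ 0.503 -0.234  0.037] zpct [0.027 0.039 0.043] min [ 0.464 -0.277  0.024] max [ 0.55  -0.198  0.043]
head top 142 px [287.9 201.1] mean [ 0.537 -0.264  0.031] zpct [0.025 0.032 0.036] min [ 0.522 -0.28   0.024] max [ 0.552 -0.25   0.037]
rect mm ((500.24713134765625, -231.88763427734375), (39.77607727050781, 128.19308471679688), 47.22172164916992) top z 0.04218029726
[... 1210 characters left out ...]
 0.145], [0.562, 0.077, 0.142]]
cap side 386 px [216.8 107.1] mean [0.55  0.06  0.128] zpct [0.105 0.132 0.142] min [0.53  0.046 0.102] max [0.573 0.093 0.143]
captop 169 [0.52967989 0.04561742 0.13602693] [0.57551565 0.09645871 0.14312909] [0.55259777 0.07103806 0.13957801] 0.14089221346034686
line [[0.57, 0.08, 0.142], [0.573, 0.081, 0.141], [0.575, 0.078, 0.142], [0.557, 0.081, 0.141], [0.56, 0.083, 0.139], [0.562, 0.078, 0.142], [0.564, 0.078, 0.141], [0.566, 0.074, 0.143], [0.569, 0.075, 0.142], [0.572, 0.076, 0.141], [0.555, 0.074, 0.142], [0.558, 0.074, 0.142]]
ped 655 0.09953868319396997 ((551.6500244140625, 71.4556884765625), (81.43269348144531, 81.25354766845703), 6.87495231628418)
```

```bash
cat > go.py <<'E'
import sys; from h import *
from scipy.spatial.transform import Rotation as Ro
def go(x,y,z,yaw=None):
    "target TCP; yaw = world angle deg of tool y (mod 180)"
    s=status.get_state(); M=Ro.from_quat(s['ee_rot']).as_matrix()
    d=M.T@(np.array([x,y,z])-s['ee_pos'])*100
    cy=np.degrees(np.arctan2(M[1,1],M[0,1])); t=0 if yaw is None else np.radians(-((yaw-cy+90)%180-90))
    print('shift cm',d.round(2),'turn',round(t,3),'| pos',s['ee_pos'].round(4),'yaw',cy.round(1),'q',s['joint_positions'].round(2),'F',s['force'].round(1),'T',s['torque'].round(2),'op',round(s['opening'],4),'ff',round(s['finger_force'],1),'t',s['time'])
if __name__=='__main__': go(*map(float,sys.argv[1:]))
E
python3 go.py .5355 -.264 .23 47.5
```

```text
shift cm [-59.21 -67.61   0.07] turn 0.412 | pos [0.1942 0.5674 0.2296] yaw 71.1 q [ 1.18  0.09  1.23 -0.    1.82 -0.06] F [-0.2  0.3 -1. ] T [-0.01 -0.06  0.03] op 0.088 ff 0.0 t 0.1
```

Emit:
{"method": "send_rows", "body": {"steps": [[[-59.2,-67.6,0],0.41],[[-59.2,-67.6,0],0.41],[[-59.2,-67.6,0],0.41],[[-59.2,-67.6,0],0.41],[[-59.2,-67.6,0],0.41],[[-59.2,-67.6,0],0.41],[[-59.2,-67.6,0],0.41],[[-59.2,-67.6,0],0.41],[[-59.2,-67.6,0],0.41],[[-59.2,-67.6,0],0.41]], "gripper": 1, "force": 4}}

```text
time: 0.93
ee_pos: [0.3525, 0.1803, 0.2304]
ee_rot: [0.361, 0.932, 0.0, 0.0]
force: [-0.1, -0.2, 0.2]
opening: 0.0878
finger_force: 0.0
```

```bash
python3 go.py .5355 -.264 .23 47.5
```

```text
shift cm [-4.346e+01 -2.051e+01  4.000e-02] turn 0.003 | pos [0.3525 0.1803 0.2304] yaw 47.6 q [ 0.39 -0.46  1.72 -0.    1.89 -0.44] F [-0.1 -0.2  0.2] T [-0.03  0.02  0.02] op 0.0878 ff 0.0 t 0.9333
```

Emit:
{"method": "send_rows", "body": {"steps": [[[-43.3,-20.4,0],0],[[-43.3,-20.4,0],0],[[-43.3,-20.4,0],0],[[-43.3,-20.4,0],0],[[-43.3,-20.4,0],0],[[-43.3,-20.4,0],0],[[-43.3,-20.4,0],0],[[-43.3,-20.4,0],0],[[-43.3,-20.4,0],0],[[-43.3,-20.4,0],0]]}}

```text
time: 1.77
ee_pos: [0.5114, -0.2052, 0.2301]
ee_rot: [0.362, 0.932, 0.0, -0.0]
force: [-0.1, 0.3, 1.1]
opening: 0.0876
finger_force: 0.0
```

```bash
python3 go.py .5355 -.264 .06 47.5
```

```text
shift cm [-5.75 -2.71 17.  ] turn 0.002 | pos [ 0.5114 -0.2052  0.2301] yaw 47.6 q [-0.44 -0.04  1.37  0.    1.82 -1.27] F [-0.1  0.3  1.1] T [-0.03 -0.01  0.04] op 0.0876 ff 0.0 t 1.7667
```

Emit:
{"method": "send_rows", "body": {"steps": [[[-3,-1.4,0],0],[[-4.8,-2.3,0],0],[[-4.8,-2.3,4],0],[[-4.8,-2.3,8],0],[[-4.8,-2.3,12],0],[[-4.8,-2.3,12],0],[[-4.8,-2.3,12],0]]}}

```text
time: 2.35
ee_pos: [0.5295, -0.2515, 0.1078]
ee_rot: [0.362, 0.932, 0.0, -0.003]
force: [-0.4, -0.1, 1.0]
opening: 0.0877
finger_force: 0.0
```

```bash
python3 go.py .5355 -.264 .0135 47.5
python3 - <<'E'
from h import *
c=cap('top');d=cap('side')
cv2.imwrite('pics/a.png',cv2.resize(np.hstack([c['frame'][140:300,180:380],d['frame'][140:300,150:350]])[:,:,::-1],None,fx=2,fy=2))
E
```

```text
shift cm [-1.35 -0.5   9.43] turn 0.002 | pos [ 0.5295 -0.2515  0.1078] yaw 47.6 q [-0.5   0.07  1.47 -0.    1.61 -1.33] F [-0.4 -0.1  1. ] T [-0.06  0.01  0.06] op 0.0877 ff 0.0 t 2.35
```

View pics/a.png

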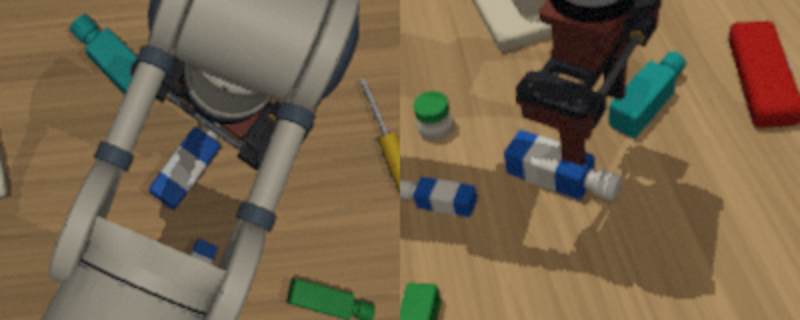

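The gripper is above the bottle's neck with open fingers straddling it. The head lies further from the robot, at about (605,185) in the right half, and its neighbours are clear.

Emit:
{"method": "send_rows", "body": {"steps": [[[-1.35,-0.5,0],0],[[-1.35,-0.5,3],0],[[-1.35,-0.5,6],0],[[-1.35,-0.5,8],0],[[-1.35,-0.5,9.2],0],[[-1.35,-0.5,9.2],0],[[-1.35,-0.5,9.2],0]]}}

```text
time: 3.03
ee_pos: [0.539, -0.2657, 0.0211]
ee_rot: [0.361, 0.932, -0.0, 0.002]
force: [0.5, -0.9, 0.2]
opening: 0.0878
finger_force: 0.0
```

Emit:
{"method": "send_rows", "body": {"steps": [[[0,0,0],0],[[0,0,0],0],[[0,0,0],0],[[0,0,0],0],[[0,0,0],0],[[0,0,0],0]], "gripper": -1, "force": 4}}

```text
time: 3.53
ee_pos: [0.5378, -0.2653, 0.0189]
ee_rot: [0.362, 0.932, -0.0, 0.0]
force: [0.2, 0.4, 0.4]
opening: 0.0513
finger_force: 0.0
```

```bash
python3 go.py .5355 -.264 .0135 47.5
```

```text
shift cm [ 0.26 -0.07  0.54] turn 0.002 | pos [ 0.5378 -0.2653  0.0189] yaw 47.6 q [-0.51  0.15  1.54 -0.    1.45 -1.35] F [0.2 0.4 0.4] T [-0.05  0.    0.03] op 0.0513 ff 0.0 t 3.5333
```

Emit:
{"method": "send_rows", "body": {"steps": [[[0.2,0,0.4],0],[[0.2,0,0.4],0],[[0.2,0,0.4],0],[[0.2,0,0.4],0],[[0.2,0,0.4],0],[[0.2,0,0.4],0],[[0.2,0,0.4],0],[[0.2,0,0.4],0]]}}

```text
time: 4.2
ee_pos: [0.5362, -0.2638, 0.0145]
ee_rot: [0.362, 0.932, 0.0, -0.0]
force: [-0.4, 0.6, -0.7]
opening: 0.0299
finger_force: 4.0
```

```bash
python3 go.py .5355 -.264 .0135 47.5
```

```text
shift cm [ 0.04 -0.06  0.1 ] turn 0.002 | pos [ 0.5362 -0.2638  0.0145] yaw 47.6 q [-0.51  0.15  1.55 -0.    1.44 -1.35] F [-0.4  0.6 -0.7] T [0.01 0.02 0.02] op 0.0299 ff 4.0 t 4.2
```

Emit:
{"method": "send_rows", "body": {"steps": [[[0.2,0,-1.0],0],[[0.5,0,-2.0],0],[[0.9,0,-2.9],0],[[1.4,0,-3.8],0],[[1.9,0,-4.7],0],[[2.5,0,-5.5],0],[[3.2,0,-6.2],0],[[3.9,0,-6.9],0],[[4.7,0,-7.5],0],[[4.7,0,-7.5],0]]}}

```text
time: 5.03
ee_pos: [0.5013, -0.2315, 0.0915]
ee_rot: [0.361, 0.932, -0.0, 0.001]
force: [0.7, -0.5, 0.2]
opening: 0.03
finger_force: 4.0
```

```bash
python3 go.py .5015 -.232 .09 47.5
python3 - <<'E'
from h import *
d=cap('side')
cv2.imwrite('pics/b.png',cv2.resize(d['frame'][140:300,150:350][:,:,::-1],None,fx=3,fy=3))
E
```

```text
shift cm [-0.05 -0.02  0.15] turn 0.002 | pos [ 0.5013 -0.2315  0.0915] yaw 47.6 q [-0.49 -0.02  1.59  0.    1.57 -1.33] F [ 0.7 -0.5  0.2] T [-0.15 -0.06 -0.02] op 0.03 ff 4.0 t 5.0333
```

View pics/b.png

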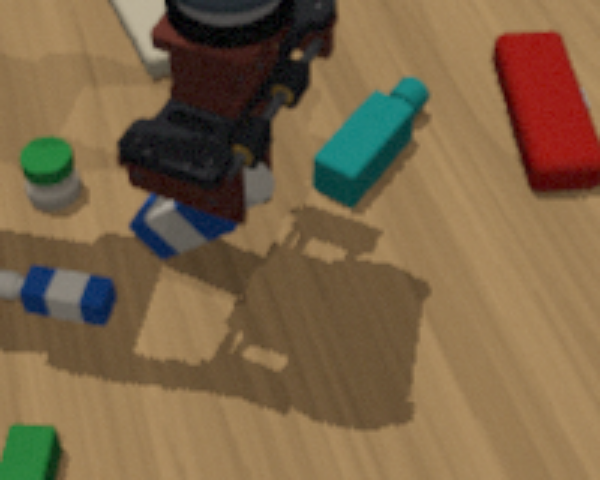

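The bottle is gripped by its head at about (260,185), with its base low at about (150,240). The angle isn't clear from this view, so I'll measure it from depth.

```bash
cat > tilt.py <<'E'
from m import *
c=cap('side'); m=blob(c,(105,120,50),(130,255,255),(185,190,265,245)); P=cloud(c)
w=blob(c,(0,0,90),(180,70,255),(185,190,235,245))
p=P[(m>0)]; p=p[(p[:,2]<.2)]
d=np.array([.737,-.676]); a=(p[:,:2]-[.453,-.1885])@d
print('n',len(p),'z',np.percentile(p[:,2],[1,50,99]).round(3),'along',np.percentile(a,[1,50,99]).round(3))
A=np.c_[p,np.ones(len(p))]
# RANSAC planes
rng=np.random.default_rng(0); q=p.copy()
for _ in range(2):
    best=None
    for i in range(400):
        t=q[rng.choice(len(q),3,False)]; n=np.cross(t[1]-t[0],t[2]-t[0]); l=np.linalg.norm(n)
        if l<1e-6: continue
        n/=l; k=abs((q-t[0])@n)<.0015
        if best is None or k.sum()>best[0]: best=(k.sum(),k)
    k=best[1]; cc=q[k].mean(0); n=np.linalg.svd(q[k]-cc)[2][2]; n*=np.sign(n[2]) ; print('plane',k.sum(),'n',n.round(3),'n.d',(n[:2]@d).round(3),'c',cc.round(3)); q=q[~k]
    if len(q)<20: break
E
python3 tilt.py
```

```text
n 223 z [0.009 0.036 0.147] along [-0.021  0.007  0.069]
plane 151 n [-0.672 -0.74   0.   ] n.d 0.005 c [ 0.458 -0.219  0.048]
plane 31 n [ 0.824 -0.564  0.06 ] n.d 0.988 c [ 0.408 -0.224  0.023]
```

```bash
cat > tilt2.py <<'E'
from m import *
c=cap('side'); P=cloud(c); d=np.array([.737,-.676]); y=np.array([.676,.737])
m=blob(c,(105,110,40),(130,255,255),(185,170,265,245))|blob(c,(0,0,90),(180,70,255),(185,170,265,245))
p=P[m>0]; a=(p[:,:2]-[.453,-.1885])@d; b=(p[:,:2]-[.453,-.1885])@y
k=(b<-.012)&(b>-.03)&(p[:,2]>0.003)&(p[:,2]<.16)&(a>-.06)&(a<.13)
q=np.c_[a[k],p[k,2]].astype(np.float32)*1000
print(len(q),cv2.minAreaRect(q)); 
im=np.zeros((170,200),np.uint8)
for s,t in q: im[int(165-t),int(s+65)]=255
for r in range(0,170,6): print(''.join('#' if im[r:r+6,x:x+4].any() else '.' for x in range(0,200,4)), 165-r)
E
python3 tilt2.py
```

```text
335 ((35.40708541870117, 59.648658752441406), (128.0113525390625, 38.10756301879883), 42.840919494628906)
.................................................. 165
.................................................. 159
.................................................. 153
.................................................. 147
.................................................. 141
.................................................. 135
.................................................. 129
.................................................. 123
.................................................. 117
.................................................. 111
....................................##............ 105
...................................#.#............ 99
.................................................. 93
.................................#................ 87
.......................######.#................... 81
.....................#############................ 75
...................###.##########................. 69
..................######.######................... 63
................##############.................... 57
...............#############...................... 51
.............##############....................... 45
............#####.########........................ 39
...........#############.......................... 33
...........#########.##........................... 27
.............#######.............................. 21
...............####............................... 15
.................#................................ 9
.................................................. 3
.................................................. -3
```

The side-face fit gives a tilt of about 44°, which matches the arc, so I'll go on to upright.

Emit:
{"method": "send_rows", "body": {"steps": [[[0.8,0,-0.6],0],[[1.7,0,-1.1],0],[[2.6,0,-1.5],0],[[3.6,0,-1.8],0],[[4.6,0,-2.1],0],[[5.5,0,-2.2],0],[[6.5,0,-2.3],0],[[7.5,0,-2.3],0],[[8.5,0,-2.3],0],[[8.5,0,-2.3],0]]}}

```text
time: 6.02
ee_pos: [0.4374, -0.1736, 0.1122]
ee_rot: [0.361, 0.932, 0.0, -0.001]
force: [0.4, -0.5, -1.8]
opening: 0.0299
finger_force: 4.0
```

```bash
python3 go.py .438 -.175 .106 47.5; python3 tilt2.py
```

```text
shift cm [-0.14 -0.06  0.62] turn 0.003 | pos [ 0.4374 -0.1736  0.1122] yaw 47.6 q [-0.45 -0.25  1.77  0.    1.63 -1.28] F [ 0.4 -0.5 -1.8] T [-0.08  0.03  0.06] op 0.0299 ff 4.0 t 6.0167
420 ((-16.769495010375977, 67.78795623779297), (122.6266860961914, 39.91678237915039), 86.8345718383789)
.................................................. 165
.................................................. 159
.................................................. 153
.................................................. 147
.................................................. 141
.................................................. 135
..............##.................................. 129
.............##................................... 123
.............###.................................. 117
.........#.#..#................................... 111
..........##.##................................... 105
........##########................................ 99
........##########................................ 93
........##########................................ 87
........##########................................ 81
.......###########................................ 75
.......##.#######................................. 69
.......##########................................. 63
......###########................................. 57
......###########................................. 51
.......##########................................. 45
.......##########................................. 39
.......###.######................................. 33
.......##########................................. 27
......###########................................. 21
......##########.................................. 15
.........#.#.###.................................. 9
.................................................. 3
.................................................. -3
```

Emit:
{"method": "send_rows", "body": {"steps": [[[0,0,0.15],0],[[0,0,0.3],0],[[0,0,0.4],0],[[0,0,0.5],0],[[0,0,0.6],0],[[0,0,0.6],0],[[0,0,0.6],0]]}}

```text
time: 6.65
ee_pos: [0.4396, -0.1755, 0.1078]
ee_rot: [0.362, 0.932, -0.0, 0.001]
force: [-0.1, 0.6, 5.9]
opening: 0.0299
finger_force: 4.0
```

```bash
python3 go.py .438 -.175 .106 47.5; python3 tilt2.py|head -1
```

```text
shift cm [ 0.15 -0.07  0.18] turn 0.002 | pos [ 0.4396 -0.1755  0.1078] yaw 47.6 q [-0.45 -0.25  1.77 -0.    1.62 -1.28] F [-0.1  0.6  5.9] T [-0.04  0.1  -0.02] op 0.0299 ff 4.0 t 6.65
397 ((-14.971546173095703, 66.90633392333984), (119.94813537597656, 39.67152404785156), 86.05015563964844)
```

Emit:
{"method": "send_rows", "body": {"steps": [[[0,0,0],0],[[0,0,0],0],[[0,0,0],0],[[0,0,0],0],[[0,0,0],0],[[0,0,0],0]], "gripper": 0.6}}

```text
time: 7.2
ee_pos: [0.4387, -0.1749, 0.1064]
ee_rot: [0.362, 0.932, 0.0, -0.0]
force: [0.3, -0.2, -0.3]
opening: 0.0667
finger_force: 0.0
```

Emit:
{"method": "send_rows", "body": {"steps": [[[0,0,-1],0],[[0,0,-3],0],[[0,0,-6],0],[[0,0,-9],0],[[0,0,-12],0],[[0,0,-14],0],[[0,0,-14],0]]}}

```text
time: 7.78
ee_pos: [0.44, -0.1754, 0.2531]
ee_rot: [0.361, 0.932, -0.0, 0.005]
force: [0.1, -0.4, 0.9]
opening: 0.0704
finger_force: 0.0
```

```bash
python3 tilt2.py; python3 - <<'E'
from m import *
c=cap('side'); d=cap('top')
cv2.imwrite('pics/c.png',cv2.resize(np.hstack([c['frame'][70:270,130:330],d['frame'][130:330,100:300]])[:,:,::-1],None,fx=2,fy=2))
E
python3 go.py .5515 .0715 .25
```

```text
451 ((-19.772682189941406, 67.89717864990234), (39.885292053222656, 125.92967987060547), 1.3645119667053223)
.................................................. 165
.................................................. 159
.................................................. 153
.................................................. 147
.................................................. 141
..........#.#..................................... 135
..........###..................................... 129
.........####..................................... 123
.........#####.................................... 117
.........#.###.................................... 111
.................................................. 105
.......#########.................................. 99
.......##########................................. 93
........#########................................. 87
.......##########................................. 81
.......##########................................. 75
........########.................................. 69
.......##########................................. 63
.......##########................................. 57
......###########................................. 51
......###########................................. 45
.......##########................................. 39
......##########.................................. 33
......###########................................. 27
.......#########.................................. 21
......###########................................. 15
........########.................................. 9
.................................................. 3
.................................................. -3
shift cm [ 8.27 25.8  -0.39] turn 0 | pos [ 0.4387 -0.1748  0.2461] yaw 47.6 q [-0.45 -0.25  1.52 -0.    1.87 -1.28] F [-0.3  0.4 -0.8] T [-0.08  0.04  0.05] op 0.0699 ff 0.0 t 7.9333
```

View pics/c.png

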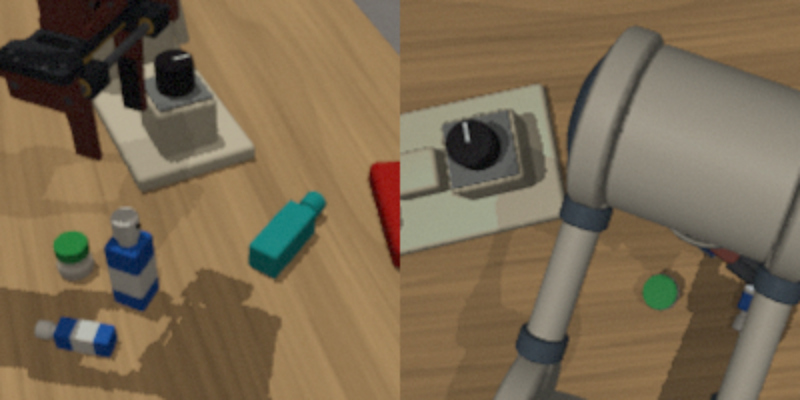

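The bottle stands upright by itself at about (132,265) in the left half, and the pedestal and cap are free. I'll check the heights around the cap before moving on.

```bash
python3 - <<'E'
from m import *
c=dict(np.load('last_top.npz')); s=dict(np.load('last_side.npz'))
for c in (c,s):
    p=cloud(c).reshape(-1,3); r=np.hypot(p[:,0]-.5515,p[:,1]-.0718)
    for a,b in((.0,.02),(.03,.05),(.05,.07),(.07,.09),(.09,.11),(.11,.14),(.14,.17)):
        q=p[(r>a)&(r<b)&(p[:,2]<.23)]; print(a,np.percentile(q[:,2],[50,95,99]).round(3), q[q[:,2].argmax()].round(3))
c=dict(np.load('last_top.npz')); m=blob(c,(0,0,0),(180,255,45),(315-200-5,180,165,230)); p=cloud(c)[m>0]; t=p[(p[:,2]>.134)&(p[:,2]<.15)]
print(len(t),cv2.minEnclosingCircle(t[:,:2].astype(np.float32)*1000), np.percentile(t,[2,98],axis=0).mean(0))
E
python3 go.py .5515 .0718 .25
```

```text
0.0 [0.143 0.146 0.146] [0.535 0.078 0.147]
0.03 [0.094 0.102 0.103] [0.522 0.076 0.105]
0.05 [0.025 0.088 0.096] [0.583 0.111 0.101]
0.07 [0.024 0.067 0.069] [0.553 0.156 0.072]
0.09 [0.02  0.067 0.069] [0.554 0.181 0.072]
0.11 [0.001 0.027 0.067] [0.545 0.185 0.072]
0.14 [0.023 0.2   0.208] [0.533 0.241 0.212]
0.0 [0.141 0.143 0.144] [0.557 0.07  0.144]
0.03 [0.071 0.099 0.1  ] [0.521 0.068 0.102]
0.05 [0.023 0.086 0.094] [0.592 0.041 0.098]
0.07 [0.02  0.024 0.025] [0.542 0.158 0.067]
0.09 [-0.001  0.023  0.066] [0.532 0.165 0.068]
0.11 [-0.002  0.021  0.024] [0.533 0.182 0.067]
0.14 [-0.001  0.082  0.204] [0.555 0.241 0.21 ]
402 ((551.172607421875, 71.64224243164062), 25.3792724609375) [0.550018   0.07151309 0.14129264]
shift cm [ 8.29 25.82 -0.39] turn 0 | pos [ 0.4387 -0.1748  0.2461] yaw 47.6 q [-0.45 -0.25  1.52 -0.    1.87 -1.28] F [-0.3  0.4 -0.8] T [-0.08  0.04  0.05] op 0.0699 ff 0.0 t 7.9333
```

Cap centre is (0.551, 0.0717), and everything around it is below 0.105 m. Moving above it.

Emit:
{"method": "send_rows", "body": {"steps": [[[1.2,3.7,-0.4],0],[[2.4,7.4,-0.4],0],[[3.6,11.1,-0.4],0],[[4.8,14.8,-0.4],0],[[6.0,18.6,-0.4],0],[[7.2,22.3,-0.4],0],[[8.3,25.8,-0.4],0],[[8.3,25.8,-0.4],0],[[8.3,25.8,-0.4],0],[[8.3,25.8,-0.4],0]], "gripper": 1}}

```text
time: 8.77
ee_pos: [0.5508, 0.0714, 0.2489]
ee_rot: [0.361, 0.932, -0.001, -0.001]
force: [-0.5, 0.4, 0.4]
opening: 0.0878
finger_force: 0.0
```

```bash
python3 go.py .551 .0717 .118
```

```text
shift cm [-1.000e-02  7.000e-02  1.309e+01] turn 0 | pos [0.5508 0.0714 0.2489] yaw 47.6 q [ 0.07 -0.02  1.31 -0.    1.85 -0.76] F [-0.5  0.4  0.4] T [ 0.    0.   -0.02] op 0.0878 ff 0.0 t 8.7667
```

Emit:
{"method": "send_rows", "body": {"steps": [[[0,0.05,3],0],[[0,0.05,6],0],[[0,0.05,9],0],[[0,0.05,11],0],[[0,0.05,12.5],0],[[0,0.05,13],0],[[0,0.05,13],0],[[0,0.05,13],0]]}}

```text
time: 9.43
ee_pos: [0.5518, 0.0711, 0.1215]
ee_rot: [0.362, 0.932, 0.0, 0.0]
force: [1.2, 0.5, 0.7]
opening: 0.0877
finger_force: 0.0
```

Emit:
{"method": "send_rows", "body": {"steps": [[[0,0,0],0],[[0,0,0],0],[[0,0,0],0],[[0,0,0],0],[[0,0,0],0],[[0,0,0],0],[[0,0,0],0],[[0,0,0],0]], "gripper": -1, "force": 20}}

```text
time: 10.1
ee_pos: [0.5525, 0.0728, 0.1211]
ee_rot: [0.361, 0.932, 0.001, 0.001]
force: [3.9, 3.9, 0.3]
opening: 0.0495
finger_force: 20.0
```

```bash
python3 go.py .551 .0717 .118
```

```text
shift cm [ 0.03 -0.19  0.31] turn 0 | pos [0.5525 0.0728 0.1211] yaw 47.7 q [ 0.07 -0.02  1.54  0.    1.62 -0.76] F [3.9 3.9 0.3] T [ 0.67 -0.71  0.05] op 0.0495 ff 20.0 t 10.1
```

Emit:
{"method": "send_rows", "body": {"steps": [[[0,0.15,0],0],[[0,0.15,0],0],[[0,0.15,0],-0.08],[[0,0.15,0],-0.16],[[0,0.15,0],-0.24],[[0,0.15,0],-0.3],[[0,0.15,0],-0.3]]}}

```text
time: 10.68
ee_pos: [0.5532, 0.0732, 0.1208]
ee_rot: [0.218, 0.976, 0.0, 0.001]
force: [3.5, 2.1, 1.0]
opening: 0.05
finger_force: 20.0
```

```bash
cat > line.py <<'E'
from m import *
c=cap('side'); w=blob(c,(0,0,100),(180,90,255),(195,85,240,125)); p=cloud(c)[w>0]; p=p[(p[:,2]>.137)&(p[:,2]<.16)&(np.hypot(p[:,0]-.5515,p[:,1]-.0718)<.027)]
print('line n',len(p)); 
if len(p)>3:
    v=p[:,:2].mean(0)-[.5515,.0718]; print('dir deg',np.degrees(np.arctan2(v[1],v[0])).round(1))
E
python3 go.py .551 .0717 .118; python3 line.py
```

```text
shift cm [ 0.14 -0.23  0.28] turn 0 | pos [0.5532 0.0732 0.1208] yaw 64.9 q [ 0.07 -0.02  1.54  0.    1.62 -1.06] F [3.5 2.1 1. ] T [ 0.31 -0.59 -0.48] op 0.05 ff 20.0 t 10.6833
line n 0
```

Torque of −0.48 N·m looks like the hard stop, so I'll try the other way.

Emit:
{"method": "send_rows", "body": {"steps": [[[0,0,0],0.1],[[0,0,0],0.2],[[0,0,0],0.3],[[0,0,0],0.4],[[0,0,0],0.5],[[0,0,0],0.6],[[0,0,0],0.6]]}}

```text
time: 11.32
ee_pos: [0.5526, 0.0728, 0.1208]
ee_rot: [0.499, 0.867, -0.0, 0.0]
force: [1.1, 0.4, 2.1]
opening: 0.0499
finger_force: 20.0
```

```bash
python3 go.py .551 .0717 .118; python3 line.py; python3 - <<'E'
from h import *
d=cap('side')
cv2.imwrite('pics/d.png',cv2.resize(d['frame'][70:150,170:270][:,:,::-1],None,fx=6,fy=6))
E
```

```text
shift cm [-0.01 -0.19  0.28] turn 0 | pos [0.5526 0.0728 0.1208] yaw 30.1 q [ 0.07 -0.02  1.54 -0.    1.62 -0.46] F [1.1 0.4 2.1] T [-0.02 -0.06 -0.05] op 0.0499 ff 20.0 t 11.3167
line n 0
```

View pics/d.png

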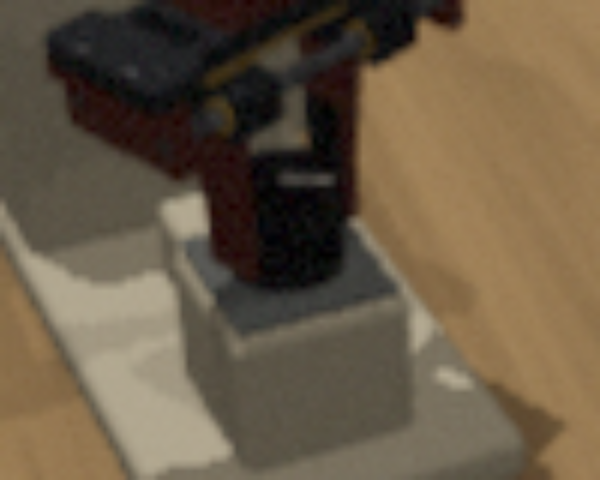

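The white line on the cap is visible at (280–335,180) in the crop. The cap now turns almost freely (−0.05 N·m), so this is the loosening direction. Going on to about 1.15 rad from the stop.

Emit:
{"method": "send_rows", "body": {"steps": [[[0,0,0],0.1],[[0,0,0],0.2],[[0,0,0],0.3],[[0,0,0],0.4],[[0,0,0],0.5],[[0,0,0],0.54],[[0,0,0],0.54]]}}

```text
time: 12.0
ee_pos: [0.5525, 0.0729, 0.1208]
ee_rot: [0.71, 0.704, -0.0, -0.0]
force: [-0.7, -0.7, 3.2]
opening: 0.0498
finger_force: 20.0
```

```bash
sed -i 's/(0,0,100)/(0,0,75)/' line.py; python3 go.py .551 .0717 .118; python3 line.py
```

```text
shift cm [-0.12 -0.15  0.28] turn 0 | pos [0.5525 0.0729 0.1208] yaw -0.5 q [ 0.07 -0.02  1.54 -0.    1.62  0.08] F [-0.7 -0.7  3.2] T [-0.1   0.19  0.02] op 0.0498 ff 20.0 t 12.0
line n 9
dir deg -37.4
```

Emit:
{"method": "send_rows", "body": {"steps": [[[0,0,0],0.06],[[0,0,0],0.06],[[0,0,-0.2],0.06],[[0,0,-0.4],0.06],[[0,0,-0.6],0.06],[[0,0,-0.6],0.06]]}}

```text
time: 12.55
ee_pos: [0.5525, 0.073, 0.1266]
ee_rot: [0.731, 0.683, -0.0, -0.0]
force: [-1.2, -1.8, -1.0]
opening: 0.0499
finger_force: 20.0
```

```bash
python3 go.py .551 .0717 .118; python3 line.py
```

```text
shift cm [-0.14 -0.14  0.86] turn 0 | pos [0.5525 0.073  0.1266] yaw -3.9 q [ 0.07 -0.02  1.53 -0.    1.63  0.14] F [-1.2 -1.8 -1. ] T [-0.27  0.25 -0.03] op 0.0499 ff 20.0 t 12.55
line n 10
dir deg -34.2
```

Emit:
{"method": "send_rows", "body": {"steps": [[[0,0,-0.5],0],[[0,0,-1.2],0],[[0,0,-2.0],0],[[0,0,-3.0],0],[[0,0,-4.5],0],[[0,0,-6.0],0],[[0,0,-7.5],0],[[0,0,-9.0],0],[[0,0,-9.5],0],[[0,0,-9.5],0]]}}

```text
time: 13.43
ee_pos: [0.5536, 0.0733, 0.2245]
ee_rot: [0.731, 0.682, 0.002, 0.001]
force: [0.3, -0.4, -0.5]
opening: 0.0497
finger_force: 20.0
```

Emit:
{"method": "send_rows", "body": {"steps": [[[0,0,0],0],[[0,0,0],0],[[0,0,0],0],[[0,0,0],0],[[0,0,0],0],[[0,0,0],0]]}}

```text
time: 13.93
ee_pos: [0.5526, 0.0731, 0.2212]
ee_rot: [0.731, 0.682, -0.0, -0.0]
force: [-0.2, -1.1, -0.9]
opening: 0.0505
finger_force: 20.0
```

```bash
python3 go.py .551 .0717 .22; python3 tilt2.py|head -1; python3 - <<'E'
from h import *
d=cap('side','e.png')
E
```

```text
shift cm [-0.15 -0.15  0.12] turn 0 | pos [0.5526 0.0731 0.2212] yaw -4.0 q [ 0.07 -0.02  1.37  0.    1.8   0.14] F [-0.2 -1.1 -0.9] T [-0.13  0.09 -0.02] op 0.0505 ff 20.0 t 13.9333
431 ((-18.35093116760254, 66.89579772949219), (124.36955261230469, 39.420066833496094), 88.14022064208984)
```

View pics/e.png

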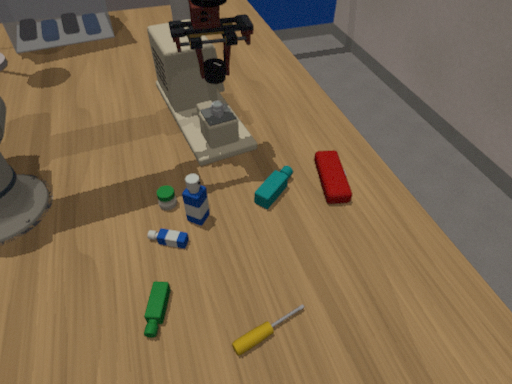

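The neck is bare at (217,108), the cap is held at (214,72), and the bottle stands at (196,200). I'll check that the cap is level with a zoomed crop.

```bash
python3 - <<'E'
from m import *
c=dict(np.load('last_side.npz'))
cv2.imwrite('pics/f.png',cv2.resize(c['frame'][35:115,165:265][:,:,::-1],None,fx=6,fy=6,interpolation=cv2.INTER_CUBIC))
m=blob(c,(0,0,0),(180,255,50),(202,58,228,84)); P=cloud(c); p=P[m>0]; p=p[np.hypot(p[:,0]-.5525,p[:,1]-.073)<.03]; print(len(p),np.percentile(p,[2,50,98],axis=0).round(3))
for v in range(58,86,2): print(v,[tuple((P[v,u]*1000).round().astype(int)) for u in (208,214,220)])
E
```

```text
512 [[0.525 0.047 0.204]
 [0.55  0.056 0.233]
 [0.579 0.09  0.251]]
58 [(np.int64(573), np.int64(236), np.int64(172)), (np.int64(591), np.int64(244), np.int64(166)), (np.int64(681), np.int64(560), np.int64(-2))]
60 [(np.int64(545), np.int64(91), np.int64(242)), (np.int64(558), np.int64(88), np.int64(241)), (np.int64(572), np.int64(83), np.int64(241))]
62 [(np.int64(543), np.int64(82), np.int64(241)), (np.int64(556), np.int64(78), np.int64(242)), (np.int64(570), np.int64(74), np.int64(241))]
64 [(np.int64(540), np.int64(72), np.int64(242)), (np.int64(554), np.int64(69), np.int64(241)), (np.int64(567), np.int64(64), np.int64(242))]
66 [(np.int64(538), np.int64(62), np.int64(242)), (np.int64(551), np.int64(58), np.int64(242)), (np.int64(564), np.int64(54), np.int64(242))]
68 [(np.int64(536), np.int64(56), np.int64(241)), (np.int64(549), np.int64(50), np.int64(242)), (np.int64(563), np.int64(50), np.int64(239))]
70 [(np.int64(536), np.int64(56), np.int64(236)), (np.int64(548), np.int64(48), np.int64(238)), (np.int64(563), np.int64(51), np.int64(234))]
72 [(np.int64(535), np.int64(54), np
[... 257 characters left out ...]
nt64(535), np.int64(57), np.int64(220)), (np.int64(547), np.int64(49), np.int64(222)), (np.int64(562), np.int64(52), np.int64(218))]
78 [(np.int64(534), np.int64(57), np.int64(215)), (np.int64(547), np.int64(50), np.int64(216)), (np.int64(562), np.int64(50), np.int64(214))]
80 [(np.int64(534), np.int64(60), np.int64(208)), (np.int64(547), np.int64(49), np.int64(212)), (np.int64(561), np.int64(49), np.int64(209))]
82 [(np.int64(534), np.int64(60), np.int64(202)), (np.int64(546), np.int64(51), np.int64(205)), (np.int64(561), np.int64(50), np.int64(203))]
84 [(np.int64(565), np.int64(233), np.int64(94)), (np.int64(546), np.int64(50), np.int64(200)), (np.int64(604), np.int64(245), np.int64(80))]
```

View pics/f.png

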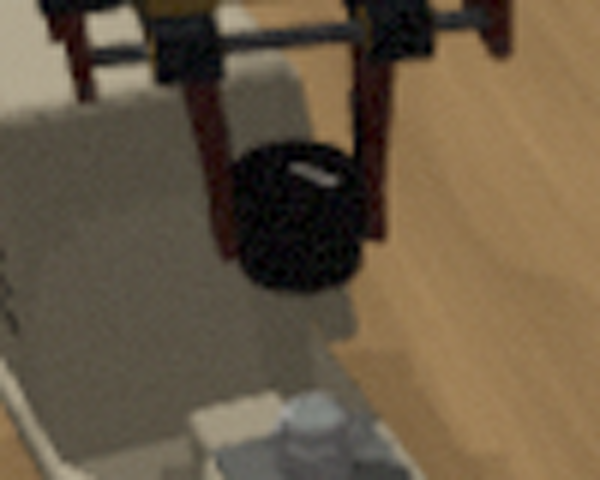

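The cap is level: its top is flat at 0.242 m, and its rim is about 0.2 m up, 10 cm above the pedestal. It touches nothing but the fingers, so I'm handing in.

```bash
python3 -c "
from cell import ticket; print(ticket.sign_off())"
```

```text
the job is handed in; nothing more can be done
None
```

The job is handed in: the bottle stands upright and let go, and the cap (its thread turned out left-handed, loosening clockwise from above) is held level about 10 cm above the pedestal; the sign-off returned no verdict.

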